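# Clear the way and throw back the lid of the tea tin

## Task

Something tall - the blue tea carton or the wooden pepper mill - has been put down right behind the blue tea tin, where the lid has to swing back. First, with the lid still shut, slide that one along the worktop sideways (along the tin's back) with your fingertips until it is wholly out from behind the tin. Then lift the tin's lid by its front lip with a fingertip and push it up and over past upright, so that it falls back to its stop and stays fully open by itself; grasp and pick up nothing, keep everything upright, and leave the tin about where it is and the other things undisturbed.

Things in the scene. Friction and masses are not known exactly. Their poses are not given: they have to be found in the camera images.
- tea_tin: Blue metal tea tin, 102 long (x) by 125 wide (y) by 64 high, about 0.9 kg, loose on the worktop (pushing over about 4 N slides it). Origin: centre of its underside; z up; front (label, lip) at -x, turned to the robot's left; hinge at +x. Tin body walls at x = -42 and +47, y = +-59. The lid overhangs them: its skirt reaches x = -45, y = +-63 and spans heights 48 to 63 when shut.
- tea_tin_lid (a joint): Angle of the tin's lid in rad: 0 shut, grows as it opens, 1.83 at its stop (leaning back 15 degrees past upright). The lid weighs about 60 g and swings freely on a hinge along the tin's y axis at x = +49, height 63 mm in the tin's frame; it falls shut below about 1.55 and falls open above about 1.67.
- lid_lip (a point): Underside of the small rounded lip curled out at the middle of the front lower edge of the lid, moving with the lid. The lip is 26 mm wide along y, 6 mm thick, and stands 6 mm out from the skirt (9 mm out from the tin's front wall). When shut this point is 46.5 mm above the worktop, at x = -48 mm in the tin's frame; below it there is free space down to the worktop.
- tea_carton: Upright blue cardboard tea carton, 52 (x) by 66 (y) by 128 mm high, 0.18 kg, loose. Origin: centre of its underside, z up. It stands either right behind the tin (4 to 12 mm gap, sides about parallel to the tin) or about 0.23 m behind the tin's middle and 0.06 to 0.12 m to its -y side, clear of the lid. Push it low down and it slides without tipping.
- pepper_mill: Upright dark wooden pepper mill, round, 58 mm across its foot, 150 mm high, 0.18 kg, loose. Origin: centre of its underside, z up. It stands either right behind the tin or about 0.23 m behind the tin's middle and 0.06 to 0.12 m to its -y side, clear of the lid: always where the carton does not. Push it low down and it slides without tipping.
- mug: White mug with grey dots, 82 mm across, 114 with the handle, 91 high, standing in front to the right; a bystander. Origin at its underside.
- coffee_jar: Glass jar of coffee with a grey lid, 64 mm across, 100 high, standing at the back on the right; a bystander. Origin: centre of its underside.
There are look-alikes about, which are no part of the job. What is shaped like the pepper_mill but yellow is not meant.

How it is judged:
By the outcome, as a careful person would: the job done as asked, in the order asked, and still so for the second after the job is handed in, with the robot touching nothing.
It also fails if it takes over 58 s, if anything falls off the work surface, if the arm or the gripper's body presses on something with over 40 N, if the wrist force passes 120 N, or if a joint passes its speed limit or range.

## Robot

A 6-joint arm with a two-finger parallel gripper is mounted at the origin on a cart in front of the work surface, level with it; the furniture and walls round the work are solid. World frame = base frame: x ahead of the robot, y to its left, z up, the work surface at z = 0. Lengths are in m, angles in rad, forces in N, time in s.
With the tool pointing down it reaches from about 0.3 to 0.95 m from the base axis. Payload 3.1 kg.
Tool frame: the origin (TCP) lies midway between the tips of the shut fingers; the grasp point (between the pads) lies 19 mm behind it; z points along the fingers, y is the line along which they close (so a half turn about z gives the same grasp; the last joint's range is limited). The gripper opens to 85 mm and grips with 20 to 120 N. Pads are 22 mm wide; open, the fingers measure 114 mm over their backs; the gripper's body (76 mm by 85 mm) begins 54 mm behind the grasp point. The pads swing forward as they close: fully open they stand 13 mm farther back than shut.
Start: joints at [1.077, 0.308, 1.634, -0, 1.2, -0.07], TCP at [0.257, 0.57, 0.231] pointing down, gripper open.
Joint ranges: [-3.06, 3.06], [-0.79, 1.96], [0.05, 2.63], [-1.19, 4.34], [0.05, 2.64], [-2.94, 2.94]. Speed limits (rad/s): [2.79, 2.79, 3.14, 3.14, 3.14, 3.14].

## Interface

Orientations are given as a 3x3 rotation matrix whose columns are the frame's x, y, z axes.
In Python, from workcell import manip gives the robot as it stands. The module is installed in compiled form; this text tells all that it offers.
- The arm moves only by the tool move_arm, never from a script. Its argument "rows" is a list of rows, each a list of 4 numbers: the shift along the tool's x, y, z in m, then the turn about the tool's z in rad. In form: [[tx, ty, tz, turn], ...]. A call has 1 to 5 rows; each row shifts and turns the commanded pose from where the row before left it, along the tool's axes as they then stand; what a row does not reach is not made up. A row lasts 1/8 s, in which the tool goes at most 62.5 mm and 10.7 degrees, less where a joint would pass 70% of its speed; a pose out of reach is approached as far as the arm can. A call with a gripper value outside its range is refused whole. "jaw" is the closure, from 0 (fully open) to 1 (shut), set as the call begins (left out, the last holds). The fingers move at their own pace and stop on an object; "newtons" is the grip in N (left out, the last holds). Time passes only in rows, so rows that do not move let the fingers close. It gives the time, the measured TCP pose, the force, the opening and the grip force at its end, in the units of the state.
- manip.state(): the state, without advancing time (a new reading comes with each control period).
- manip.grab_frame(name): name is "side" or "top" or "wrist"; returns a dict with "img" (384x512x3 uint8, blue, green, red), "range_z" (384x512 float32, m along the optical axis (not along the pixel's ray), 0 where there is no reading), "fx", "fy", "cx", "cy" (pixels), "extrinsics" (4x4, takes a point from camera to world coordinates). Camera axes: x right, y down, z forward; pixel columns grow to the right and rows downward; lengths in m; the calibration is good to about 2 mm. A picture is of the moment at which its call begins.
- manip.job_done(): hands the job in; it is judged then, once.
The state is a dict: "t": time; "qpos": joint angles; "joint_vel": joint speeds; "joint_torque": joint torques, N m; "tool_pos": TCP position; "tcp_rot": TCP orientation; "contact_force": force on the tool from outside, world axes, zero at the start; "wrist_torque": the same for the moment, N m; "width": finger opening in m; "grasp_force": force on a finger pad.
Only numpy, scipy, OpenCV 4.12 (cv2) and the standard library are available. Lean on these libraries where they do the work, as an engineer would, in place of code of your own. Each camera call takes 0.05 s, during which the arm holds its last target. There are 200 camera calls.

## Working session

There is one attempt and no reset: what is moved stays moved. The work goes in short steps, Python scripts to look and compute and a tool call to move; the robot and the scene stay as the last step left them, time stands still between calls to the robot, and variables do not carry over. Pictures are saved under pics/ and viewed, at most 10 in all, crops included, and the job is handed in when it is done.

Besides the shell and the picture viewer there is one more tool, called after "Emit:" as name(argument=value, ...), one argument or row to a line, values as JSON. move_arm: Moves the arm, as the interface text tells. Its arguments: {"type":"object","properties":{"rows":{"type":"array"},"jaw":{"type":"number"},"newtons":{"type":"number"}},"required":["rows"]}

```bash
mkdir -p pics
python3 - <<'E'
from workcell import manip
import cv2,numpy as np,pickle
s=manip.state();print({k:np.round(v,3).tolist() for k,v in s.items()})
F={n:manip.grab_frame(n) for n in("side","top")}
pickle.dump(F,open('f0.pkl','wb'))
for n,f in F.items():
  cv2.imwrite(f'pics/{n}0.png',f['img']);print(n,np.round(f['extrinsics'],3).tolist(),f['fx'])
E
```

```text
{'t': 0.0, 'qpos': [1.077, 0.309, 1.635, -0.0, 1.2, -0.07], 'joint_vel': [0.0, 0.0, -0.001, 0.0, 0.001, -0.0], 'joint_torque': [-0.002, -41.526, -27.666, -0.0, 0.011, 0.0], 'tool_pos': [0.257, 0.569, 0.23], 'tcp_rot': [[-0.912, 0.411, -0.001], [0.411, 0.912, -0.002], [0.0, -0.002, -1.0]], 'contact_force': [0.305, 0.421, -0.072], 'wrist_torque': [-0.012, 0.024, 0.076], 'grasp_force': 0.0, 'width': 0.086}
side [[-0.995, -0.071, 0.067, 0.399], [-0.098, 0.657, -0.747, 0.66], [0.009, -0.75, -0.661, 0.788], [0.0, 0.0, 0.0, 1.0]] 399.6295679730212
top [[0.012, -0.998, 0.063, 0.37], [-1.0, -0.012, 0.005, -0.184], [-0.004, -0.063, -0.998, 1.293], [0.0, 0.0, 0.0, 1.0]] 447.9857589849936
```

View pics/top0.png

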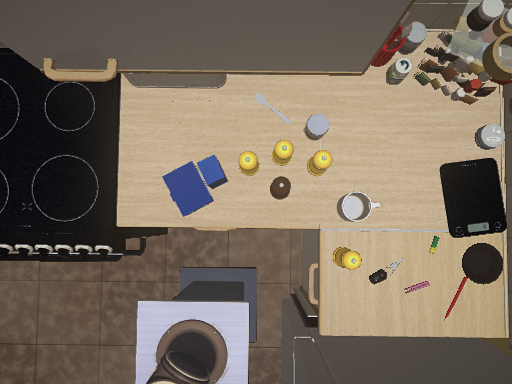

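View pics/side0.png

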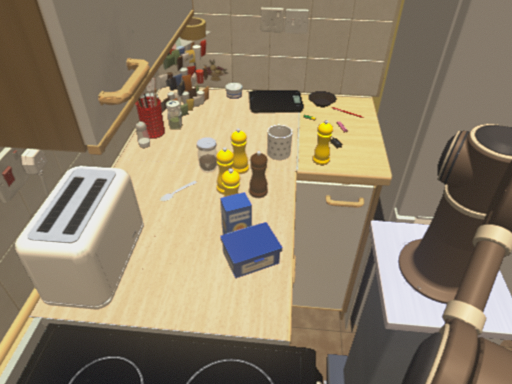

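The top view shows the tin at (187,189), the carton right behind it at (212,171), the brown mill at (281,187) and yellow mills at (248,160), (284,149) and (320,158). The side view agrees: carton behind the tin, label and lip towards +y. Next I measure.

```bash
cat > h.py <<'E'
import cv2,numpy as np
def pts(f):
  z=f['range_z'];v,u=np.mgrid[:384,:512]
  P=np.stack([(u-f['cx'])/f['fx']*z,(v-f['cy'])/f['fy']*z,z],-1)
  E=f['extrinsics'];return P@E[:3,:3].T+E[:3,3]
def blue(f):
  h=cv2.cvtColor(f['img'],cv2.COLOR_BGR2HSV);return (h[...,0]>100)&(h[...,0]<130)&(h[...,1]>120)&(f['range_z']>0)
def rect(P):
  (c,s,a)=cv2.minAreaRect((P[:,:2]*1000).astype(np.float32));return np.round(c,1),np.round(s,1),round(a,2),cv2.boxPoints((c,s,a)).round().tolist(),len(P)
def report(F):
  for n,f in F.items():
    P=pts(f);b=blue(f)
    for nm,lo,hi in(('tin',.055,.072),('carton',.12,.136)):
      m=(b&(P[...,2]>lo)&(P[...,2]<hi)&(abs(P[...,0]-.35)<.3)).astype(np.uint8)
      k,l,st,_=cv2.connectedComponentsWithStats(m)
      if k>1:
        Q=P[l==1+st[1:,4].argmax()];print(n,nm,rect(Q),'z',np.median(Q[:,2]).round(4))
E
python3 - <<'E'
import pickle,cv2,numpy as np
from h import *
F=pickle.load(open('f0.pkl','rb'));report(F)
f=F['top'];P=pts(f)
m=((P[...,2]>.02)&(P[...,2]<.17)&(P[...,0]>.2)&(P[...,0]<.75)&(P[...,1]<.3)&(P[...,1]>-.5)).astype(np.uint8)
k,l,st,_=cv2.connectedComponentsWithStats(m)
for i in range(1,k):
  if st[i,4]>60:
    Q=P[l==i];print(st[i].tolist(),rect(Q)[:3],Q[:,:2].min(0).round(3),Q[:,:2].max(0).round(3),Q[:,2].max().round(3))
E
```

```text
side tin (array([469.6,  13.9]), array([122.6,  94.5]), 29.42, [[393.0, 25.0], [439.0, -57.0], [546.0, 3.0], [500.0, 85.0]], 1442) z 0.064
side carton (array([514.2, -55.5]), array([63.6, 52.3]), 26.75, [[474.0, -46.0], [498.0, -93.0], [554.0, -65.0], [531.0, -18.0]], 350) z 0.1276
top tin (array([467.8,  12.6]), array([124.3,  93.5]), 29.2, [[391.0, 23.0], [436.0, -59.0], [545.0, 2.0], [499.0, 84.0]], 1489) z 0.0644
top carton (array([512.8, -58. ]), array([64. , 50.4]), 27.01, [[473.0, -50.0], [496.0, -95.0], [553.0, -66.0], [530.0, -21.0]], 468) z 0.1279
[304, 114, 25, 27, 515] (array([ 641.1, -340.1]), array([59. , 59.2]), 2.98) [ 0.612 -0.37 ] [ 0.671 -0.311] 0.106
[273, 140, 21, 24, 382] (array([ 569.2, -248.8]), array([48.6, 51. ]), 27.77) [ 0.545 -0.275] [ 0.593 -0.224] 0.153
[239, 151, 20, 23, 361] (array([ 537.4, -155.3]), array([49.7, 48.4]), 49.69) [ 0.515 -0.182] [ 0.564 -0.131] 0.154
[309, 150, 24, 25, 412] (array([ 542.7, -350.5]), array([50.8, 52.4]), 80.52) [ 0.516 -0.377] [ 0.568 -0.325] 0.151
[162, 155, 66, 62, 2200] (array([482. , -13.2]), array([125.6, 162.4]), 28.91) [ 0.391 -0.095] [0.551 0.082] 0.134
[271, 177, 20, 21, 335] (array([ 471.8, -244.6]), array([50.8, 47.8]), 89.2) [ 0.448 -0.27 ] [ 0.496 -0.219] 0.153
[338, 191, 38, 31, 456] (array([ 423.6, -447.4]), array([79.9, 80.3]), 50.59) [ 0.383 -0.5  ] [ 0.464 -0.408] 0.096
[335, 248, 27, 22, 443] (array([ 283. , -424.8]), array([50.4, 52.1]), 34.08) [ 0.255 -0.451] [ 0.308 -0.399] 0.152
```

Emit:
move_arm(
  rows=[
    [0, 0, 0, 0.16],
    [0, 0, 0, 0.16],
    [0, 0, 0, 0.16],
    [0, 0, 0, 0.157],
    [-0.056, -0.0156, 0, 0],
  ],
  jaw=0,
)

```text
t: 0.72
tool_pos: [0.2705, 0.5149, 0.2305]
tcp_rot: [[-0.49, 0.872, 0.0], [0.872, 0.49, 0.001], [0.001, 0.001, -1.0]]
contact_force: [1.6, -0.1, 0.0]
width: 0.0853
grasp_force: 0.0
```

Emit:
move_arm(
  rows=[
    [-0.056, -0.0156, 0, 0],
    [-0.056, -0.0156, 0, 0],
    [-0.056, -0.0156, 0, 0],
    [-0.056, -0.0156, 0, 0],
    [-0.056, -0.0156, 0, 0],
  ],
)

```text
t: 1.35
tool_pos: [0.3393, 0.2289, 0.231]
tcp_rot: [[-0.489, 0.872, 0.0], [0.872, 0.489, -0.0], [-0.0, 0.0, -1.0]]
contact_force: [0.4, 0.3, 0.7]
width: 0.0855
grasp_force: 0.0
```

Emit:
move_arm(
  rows=[
    [-0.056, -0.0156, 0, 0],
    [-0.056, -0.0156, 0, 0],
    [-0.056, -0.0156, 0, 0],
    [-0.056, -0.0156, 0, 0],
    [-0.056, -0.0156, 0, 0],
  ],
)

```text
t: 1.98
tool_pos: [0.4079, -0.0535, 0.2312]
tcp_rot: [[-0.488, 0.873, 0.001], [0.873, 0.488, 0.0], [-0.0, 0.001, -1.0]]
contact_force: [1.2, 0.6, -0.4]
width: 0.0851
grasp_force: 0.0
```

Emit:
move_arm(
  rows=[
    [-0.056, -0.0156, 0, 0],
    [0, 0, 0, 0],
    [0, 0, 0, 0],
  ],
)

```text
t: 2.35
tool_pos: [0.421, -0.1078, 0.2307]
tcp_rot: [[-0.487, 0.873, -0.002], [0.873, 0.487, 0.001], [0.002, -0.001, -1.0]]
contact_force: [-0.6, 0.1, 0.2]
width: 0.0853
grasp_force: 0.0
```

```bash
cat >> h.py <<'E'
O=np.array([.467,.015]);A=np.deg2rad(29.2);ey=np.array([np.cos(A),np.sin(A)]);ex=np.array([ey[1],-ey[0]])
def tin(p): d=np.asarray(p)[...,:2]-O; return np.stack([d@ex,d@ey],-1)
def st(m):
  s=m.state();R=s['tcp_rot'];print('t',round(s['t'],2),'tin xy',tin(s['tool_pos']).round(4),'z',round(s['tool_pos'][2],4),'yaw_y',np.rad2deg(np.arctan2(R[1][1],R[0][1])).round(2),'F',np.round(s['contact_force'],1),'w',round(s['width'],3),'pos',np.round(s['tool_pos'],3))
E
python3 - <<'E'
from h import *
from workcell import manip
st(manip)
f=manip.grab_frame('side');cv2.imwrite('pics/s1.png',f['img'][60:330,120:480].repeat(2,0).repeat(2,1))
report({'top':manip.grab_frame('top'),'side':f})
E
```

```text
t 2.35 tin xy [ 0.0848 -0.1001] z 0.2307 yaw_y 29.15 F [-0.6  0.1  0.2] w 0.085 pos [ 0.421 -0.108  0.231]
top tin (array([497.2,  60.6]), array([39.1, 83. ]), 69.79, [[452.0, 57.0], [529.0, 28.0], [543.0, 65.0], [465.0, 93.0]], 163) z 0.0646
top carton (array([533.2, -62.8]), array([65.5, 35. ]), 69.93, [[505.0, -88.0], [538.0, -100.0], [561.0, -38.0], [528.0, -26.0]], 197) z 0.1279
side tin (array([469.2,  13.2]), array([123.8,  93.7]), 28.27, [[392.0, 25.0], [437.0, -57.0], [546.0, 1.0], [502.0, 84.0]], 1441) z 0.064
side carton (array([514.6, -56.8]), array([63.2, 52.6]), 24.98, [[475.0, -46.0], [497.0, -94.0], [554.0, -67.0], [532.0, -20.0]], 352) z 0.1275
```

View pics/s1.png

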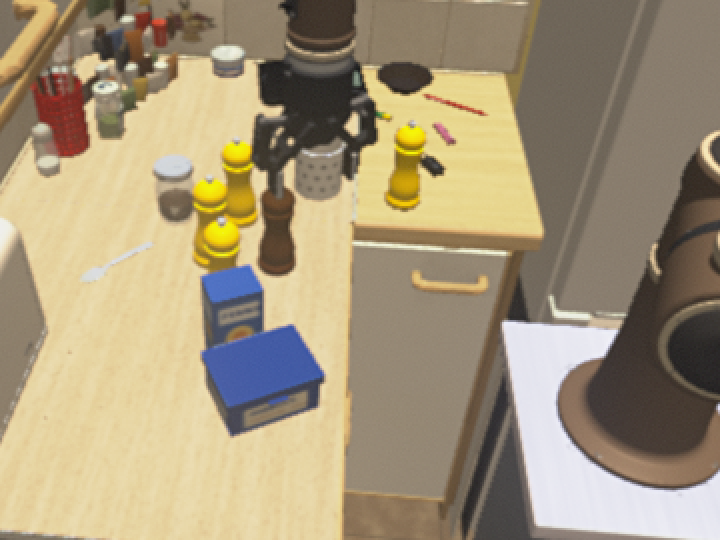

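The crop shows the gripper at (315,110) over the front edge, its fingers spread and the knuckles bulging out at (260,145) and (372,125). I'll measure that profile before choosing how to push.

Run:
```python
from h import *
from workcell import manip
s=manip.state();p=np.array(s['tool_pos']);R=np.array(s['tcp_rot'])
Q=np.concatenate([pts(manip.grab_frame(n))[manip.grab_frame(n)['range_z']>0] for n in('side','top')])
L=(Q-p)@R
L=L[(abs(L[:,0])<.12)&(abs(L[:,1])<.15)&(L[:,2]<.0)&(L[:,2]>-.2)]
for z in np.arange(-.2,0,.01):
  k=L[(L[:,2]>=z)&(L[:,2]<z+.01)]
  if len(k)>3: print(round(z,3),len(k),'x',np.percentile(k[:,0],[2,98]).round(3),'y',np.percentile(k[:,1],[2,98]).round(3))
```

```text
-0.2 178 x [-0.013  0.035] y [-0.023  0.036]
-0.19 111 x [-0.008  0.035] y [-0.024  0.035]
-0.18 224 x [-0.018  0.036] y [-0.03   0.037]
-0.17 166 x [-0.009  0.038] y [-0.026  0.038]
-0.16 154 x [-0.009  0.037] y [-0.024  0.038]
-0.15 149 x [-0.008  0.037] y [-0.025  0.038]
-0.14 143 x [-0.006  0.037] y [-0.023  0.039]
-0.13 46 x [-0.008  0.034] y [-0.016  0.039]
-0.12 262 x [-0.012  0.013] y [-0.067  0.069]
-0.11 274 x [-0.009  0.02 ] y [-0.066  0.07 ]
-0.1 188 x [-0.01  0.02] y [-0.069  0.072]
-0.09 196 x [-0.015  0.017] y [-0.071  0.073]
-0.08 206 x [-0.014  0.017] y [-0.072  0.074]
-0.07 188 x [-0.012  0.013] y [-0.073  0.075]
-0.06 55 x [-0.007  0.013] y [-0.062  0.065]
-0.05 68 x [-0.012  0.011] y [-0.054  0.058]
-0.04 65 x [-0.01   0.011] y [-0.054  0.058]
-0.03 57 x [-0.009  0.012] y [-0.054  0.057]
-0.02 26 x [-0.012  0.011] y [-0.049  0.051]
```

Emit:
move_arm(
  rows=[
    [0, 0, 0, 0],
    [0, 0, 0, 0],
    [0, 0, 0, 0],
    [0, 0, 0, 0],
    [0, 0, 0, 0],
  ],
  jaw=1,
  newtons=20,
)

```text
t: 3.28
tool_pos: [0.4217, -0.1082, 0.2313]
tcp_rot: [[-0.488, 0.873, -0.0], [0.873, 0.488, 0.0], [0.0, -0.0, -1.0]]
contact_force: [-0.0, 0.6, 0.4]
width: 0.0003
grasp_force: 0.0
```

Emit:
move_arm(
  rows=[
    [0, 0, 0, 0.18],
    [0, 0, 0, 0.18],
    [0, 0, 0, 0.18],
    [0, 0, 0, 0.18],
    [0, 0, 0, 0.18],
  ],
)

```text
t: 3.9
tool_pos: [0.4217, -0.1082, 0.2313]
tcp_rot: [[0.386, 0.923, -0.0], [0.923, -0.386, 0.0], [-0.0, -0.0, -1.0]]
contact_force: [0.1, -0.4, 0.2]
width: 0.0
grasp_force: 0.0
```

Emit:
move_arm(
  rows=[
    [0, 0, 0, 0.18],
    [0, 0, 0, 0.18],
    [0, 0, 0, 0.18],
    [0, 0, 0, 0.13],
    [0, 0, 0, 0],
  ],
)

```text
t: 4.53
tool_pos: [0.4217, -0.1082, 0.2313]
tcp_rot: [[0.872, 0.49, -0.0], [0.49, -0.872, 0.0], [-0.0, -0.0, -1.0]]
contact_force: [0.5, -0.5, 1.0]
width: 0.0001
grasp_force: 0.0
```

Run:
```python
from h import *
from workcell import manip
s=manip.state();p=np.array(s['tool_pos']);R=np.array(s['tcp_rot']);print(R.round(3).tolist(),np.round(s['qpos'],2));st(manip)
Q=[]
for n in('side','top'):
  f=manip.grab_frame(n);Q.append(pts(f)[f['range_z']>0])
L=(np.concatenate(Q)-p)@R
L=L[(abs(L[:,0])<.12)&(abs(L[:,1])<.15)&(L[:,2]<.0)&(L[:,2]>-.2)]
for z in np.arange(-.15,0,.01):
  k=L[(L[:,2]>=z)&(L[:,2]<z+.01)]
  if len(k)>3: print(round(z,3),len(k),'x',np.percentile(k[:,0],[2,98]).round(3),'y',np.percentile(k[:,1],[2,98]).round(3))
```

```text
[[0.872, 0.49, -0.0], [0.49, -0.872, 0.0], [-0.0, -0.0, -1.0]] [-0.35 -0.07  2.06 -0.    1.15  0.71]
t 4.53 tin xy [ 0.0855 -0.0997] z 0.2313 yaw_y -60.65 F [ 0.5 -0.5  1. ] w 0.0 pos [ 0.422 -0.108  0.231]
-0.15 148 x [-0.022  0.039] y [-0.037  0.006]
-0.14 147 x [-0.023  0.039] y [-0.038  0.005]
-0.13 53 x [-0.01   0.034] y [-0.038 -0.013]
-0.12 68 x [-0.008  0.013] y [-0.042 -0.011]
-0.11 114 x [-0.005  0.021] y [-0.045  0.014]
-0.1 172 x [-0.011  0.021] y [-0.061  0.053]
-0.09 130 x [-0.012  0.019] y [-0.061  0.055]
-0.08 93 x [-0.008  0.019] y [-0.055  0.05 ]
-0.07 79 x [-0.009  0.018] y [-0.047  0.043]
-0.06 67 x [-0.01   0.014] y [-0.039  0.035]
-0.05 46 x [-0.008  0.015] y [-0.031  0.027]
-0.04 23 x [-0.005  0.013] y [-0.014  0.012]
-0.03 40 x [-0.005  0.013] y [-0.015  0.003]
-0.02 35 x [-0.01   0.013] y [-0.013  0.004]
-0.01 24 x [-0.007  0.012] y [-0.012  0.008]
```

Run:
```python
from h import *
from workcell import manip
s=manip.state();p=np.array(s['tool_pos']);R=np.array(s['tcp_rot'])
Q=[]
for n in('side','top'):
  f=manip.grab_frame(n);Q.append(pts(f)[f['range_z']>0])
L=(np.concatenate(Q)-p)@R
L=L[(L[:,0]<.05)&(L[:,0]>-.01)&(abs(L[:,1])<.07)&(L[:,2]<.0)&(L[:,2]>-.13)]
for z in np.arange(-.11,0,.01):
  r=[]
  for y in np.arange(-.06,.06,.01):
    k=L[(L[:,2]>=z)&(L[:,2]<z+.01)&(L[:,1]>=y)&(L[:,1]<y+.01)]
    r.append('%3d'%(1000*k[:,0].max()) if len(k) else '  .')
  print('%.2f'%z,*r)
```

```text
-0.11   .  10  12  12  21  20  20  20   .   .   .   .
-0.10  13   5  12  12  21   .  20  20  12   .  10  14
-0.09  14  13   8  12  18  18  18  18   .   .  13  14
-0.08  12  12  13  10  18  18  18  19   .  12  14  12
-0.07   .  13  13  14  18  17  18  17   .  13  14   .
-0.06   .   .  13  15  13  13  14  13  15  14   .   .
-0.05   .   .  12  14  14  14  15  14  14   .   .   .
-0.04   .   .   .   .   8  12  12   7   .   .   .   .
-0.03   .   .   .   .   9  11  12   .   .   .   .   .
-0.02   .   .   .   .   6  13  12   .   .   .   .   .
-0.01   .   .   .   .   8  12  12   .   .   .   .   .
```

Emit:
move_arm(
  rows=[
    [0, 0, 0.058, 0],
    [0, 0, 0.058, 0],
    [0, 0, 0.058, 0],
    [0.025, 0, 0.002, 0],
    [0.025, 0, 0, 0],
  ],
)

```text
t: 5.35
tool_pos: [0.4647, -0.0833, 0.0538]
tcp_rot: [[0.872, 0.489, -0.003], [0.489, -0.872, 0.001], [-0.002, -0.002, -1.0]]
contact_force: [-0.3, -0.1, -0.3]
width: -0.0002
grasp_force: 0.0
```

Emit:
move_arm(
  rows=[
    [0.005, 0, 0, 0],
    [0.006, 0, 0, 0],
    [0.006, 0, 0, 0],
    [0.006, 0, 0, 0],
    [0, 0, 0, 0],
  ],
)

```text
t: 5.98
tool_pos: [0.4857, -0.0725, 0.0554]
tcp_rot: [[0.872, 0.489, 0.0], [0.489, -0.872, -0.0], [0.0, 0.0, -1.0]]
contact_force: [-0.7, -0.1, -0.7]
width: -0.0002
grasp_force: 0.1
```

Run:
```python
from h import *
from workcell import manip
st(manip)
f=manip.grab_frame('side');cv2.imwrite('pics/s2.png',f['img'][120:300,150:350].repeat(3,0).repeat(3,1))
report({'side':f})
```

```text
t 5.97 tin xy [ 0.0855 -0.0264] z 0.0554 yaw_y -60.72 F [-0.7 -0.1 -0.7] w -0.0 pos [ 0.486 -0.072  0.055]
side tin (array([469.6,  13.4]), array([122.8,  95.4]), 28.2, [[393.0, 26.0], [438.0, -58.0], [546.0, 0.0], [501.0, 84.0]], 1441) z 0.064
side carton (array([529.9, -48. ]), array([68.9, 52.9]), 29.24, [[487.0, -42.0], [513.0, -88.0], [573.0, -54.0], [547.0, -8.0]], 387) z 0.1302
```

View pics/s2.png

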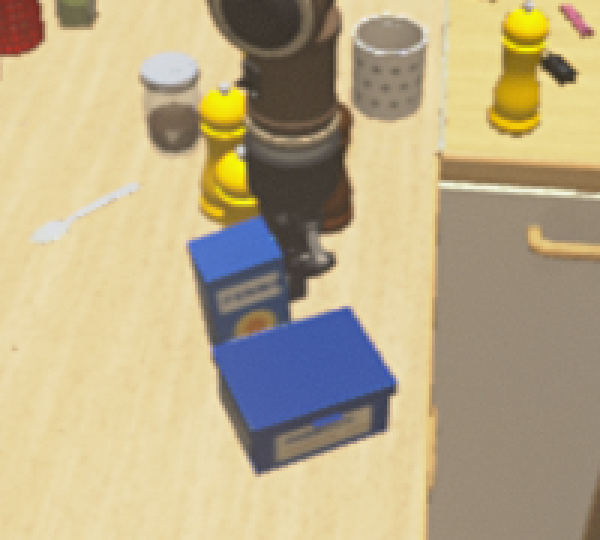

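The carton at (240,280) in this crop is leaning: its top has risen to 0.130. The gripper's hub, 60 mm above the tips and 5 mm proud, probably caught its upper edge. I'll back off gently and push again from low down.

Emit:
move_arm(
  rows=[
    [-0.006, 0, 0, 0],
    [-0.006, 0, 0, 0],
    [-0.006, 0, 0, 0],
    [-0.008, 0, 0, 0],
    [-0.02, 0, 0, 0],
  ],
)

```text
t: 6.65
tool_pos: [0.4452, -0.0954, 0.0555]
tcp_rot: [[0.872, 0.49, 0.001], [0.49, -0.872, -0.0], [0.001, 0.001, -1.0]]
contact_force: [0.1, -0.2, -0.7]
width: 0.0001
grasp_force: 0.0
```

Emit:
move_arm(
  rows=[
    [0, 0.008, 0.022, 0],
    [0, 0, 0.023, 0],
    [0, 0, 0, 0],
  ],
)

```text
t: 7.02
tool_pos: [0.4463, -0.1018, 0.0089]
tcp_rot: [[0.873, 0.488, -0.005], [0.488, -0.873, 0.001], [-0.003, -0.004, -1.0]]
contact_force: [-0.8, 0.2, 0.0]
width: -0.0
grasp_force: 0.0
```

Run:
```python
from h import *
from workcell import manip
st(manip)
report({'side':manip.grab_frame('side')})
```

```text
t 7.03 tin xy [ 0.0918 -0.0751] z 0.0089 yaw_y -60.77 F [-0.8  0.2  0. ] w -0.0 pos [ 0.446 -0.102  0.009]
side tin (array([469.1,  12.5]), array([124.4,  95.1]), 29.07, [[392.0, 24.0], [438.0, -59.0], [547.0, 1.0], [500.0, 84.0]], 1446) z 0.064
side carton (array([520.3, -52.6]), array([63.5, 50.8]), 27.11, [[480.0, -44.0], [504.0, -90.0], [560.0, -61.0], [537.0, -16.0]], 355) z 0.1276
```

Emit:
move_arm(
  rows=[
    [0.016, 0, 0, 0],
    [0.016, 0, 0, 0],
    [0.006, 0, 0, 0],
    [0.006, 0, 0, 0],
    [0.006, 0, 0, 0],
  ],
)

```text
t: 7.7
tool_pos: [0.4926, -0.0772, 0.0102]
tcp_rot: [[0.872, 0.489, -0.001], [0.489, -0.872, 0.0], [-0.001, -0.001, -1.0]]
contact_force: [-1.5, 0.5, 1.3]
width: 0.0003
grasp_force: 0.0
```

Emit:
move_arm(
  rows=[
    [0.004, 0, 0, 0],
    [0.004, 0, 0, 0],
    [0.004, 0, 0, 0],
    [0.004, 0, 0, 0],
  ],
)

```text
t: 8.2
tool_pos: [0.5068, -0.0696, 0.0102]
tcp_rot: [[0.872, 0.489, -0.0], [0.489, -0.872, 0.0], [-0.0, -0.0, -1.0]]
contact_force: [-0.5, -0.1, -0.4]
width: -0.0002
grasp_force: 0.2
```

Run:
```python
from h import *
from workcell import manip
st(manip)
f=manip.grab_frame('side');report({'side':f})
P=pts(f);Q=P[blue(f)&(P[...,2]>.118)&(P[...,2]<.145)&(P[...,0]<.7)];c=Q.mean(0);n=np.linalg.svd(Q-c)[2][2];print('normal',n.round(3),len(Q))
```

```text
t 8.2 tin xy [ 0.0933 -0.0065] z 0.0102 yaw_y -60.74 F [-0.5 -0.1 -0.4] w -0.0 pos [ 0.507 -0.07   0.01 ]
side tin (array([470.4,  13.4]), array([123.9,  95.8]), 28.16, [[393.0, 26.0], [438.0, -58.0], [548.0, 0.0], [502.0, 85.0]], 1452) z 0.064
side carton (array([552. , -34.6]), array([63.8, 50. ]), 29.48, [[512.0, -29.0], [537.0, -72.0], [592.0, -41.0], [567.0, 3.0]], 346) z 0.1297
normal [-0.096 -0.041 -0.995] 351
```

Emit:
move_arm(
  rows=[
    [0.006, 0, 0, 0],
    [0.007, 0, 0, 0],
    [0.007, 0, 0, 0],
    [0.007, 0, 0, 0],
    [0.007, 0, 0, 0],
  ],
)

```text
t: 8.88
tool_pos: [0.5369, -0.0528, 0.0103]
tcp_rot: [[0.872, 0.489, -0.0], [0.489, -0.872, 0.0], [-0.0, -0.0, -1.0]]
contact_force: [-0.2, 0.1, -1.0]
width: 0.0
grasp_force: 0.2
```

Emit:
move_arm(
  rows=[
    [0.007, 0, 0, 0],
    [0.007, 0, 0, 0],
    [0.007, 0, 0, 0],
    [0.007, 0, 0, 0],
    [0.006, 0, 0, 0],
  ],
)

```text
t: 9.5
tool_pos: [0.5665, -0.0362, 0.0103]
tcp_rot: [[0.872, 0.489, 0.0], [0.489, -0.872, -0.0], [0.0, 0.0, -1.0]]
contact_force: [-1.7, -0.1, -1.0]
width: 0.0002
grasp_force: 0.2
```

Emit:
move_arm(
  rows=[
    [0.004, 0, 0, 0],
    [0, 0, 0, 0],
    [-0.004, 0, 0, 0],
    [-0.006, 0, 0, 0],
    [-0.008, 0, 0, 0],
  ],
)

```text
t: 10.12
tool_pos: [0.5535, -0.0435, 0.0104]
tcp_rot: [[0.872, 0.489, 0.0], [0.489, -0.872, 0.0], [0.0, 0.0, -1.0]]
contact_force: [0.7, -0.4, 0.0]
width: 0.0002
grasp_force: 0.0
```

```bash
cat >> h.py <<'E'
def carton(F):
  for f in F:
    P=pts(f);m=(blue(f)&(P[...,2]>.12)&(P[...,2]<.136)&(P[...,0]<.72)).astype(np.uint8)
    k,l,s,_=cv2.connectedComponentsWithStats(m);Q=P[l==1+s[1:,4].argmax()]
    b=np.array(rect(Q)[3])/1000;print('carton tin-frame corners mm',(tin(b)*1000).round().tolist())
E
python3 - <<'E'
from h import *
from workcell import manip
st(manip)
f=manip.grab_frame('side');report({'side':f});carton([f])
E
```

```text
t 10.12 tin xy [0.0933 0.047 ] z 0.0104 yaw_y -60.74 F [ 0.7 -0.4  0. ] w 0.0 pos [ 0.554 -0.044  0.01 ]
side tin (array([469.8,  13. ]), array([123.3,  94.6]), 28.6, [[393.0, 25.0], [438.0, -58.0], [547.0, 1.0], [501.0, 84.0]], 1438) z 0.0641
side carton (array([604.9,  -5.9]), array([63.8, 52.2]), 29.96, [[564.0, 1.0], [590.0, -44.0], [646.0, -13.0], [620.0, 33.0]], 387) z 0.1275
carton tin-frame corners mm [[60.0, 78.0], [112.0, 79.0], [112.0, 143.0], [59.0, 142.0]]
```

Emit:
move_arm(
  rows=[
    [-0.02, 0, 0, 0],
    [0, 0, -0.05, 0],
    [0, 0, -0.05, 0],
    [0, 0, -0.05, 0],
    [0, 0, -0.05, 0],
  ],
)

```text
t: 10.8
tool_pos: [0.536, -0.0532, 0.2119]
tcp_rot: [[0.873, 0.489, 0.0], [0.489, -0.873, 0.0], [0.0, 0.0, -1.0]]
contact_force: [0.7, 0.2, -0.2]
width: -0.0001
grasp_force: 0.0
```

Emit:
move_arm(
  rows=[
    [-0.009, -0.06, 0, 0],
    [-0.009, -0.06, 0, 0],
    [-0.009, -0.058, 0, 0],
    [0, 0, 0, -0.17],
    [0, 0, 0, -0.18],
  ],
)

```text
t: 11.42
tool_pos: [0.425, 0.0897, 0.2104]
tcp_rot: [[0.646, 0.763, 0.001], [0.763, -0.646, 0.0], [0.001, 0.001, -1.0]]
contact_force: [0.2, 0.0, 0.6]
width: 0.0
grasp_force: 0.0
```

Emit:
move_arm(
  rows=[
    [0, 0, 0, -0.18],
    [0, 0, 0, -0.18],
    [0, 0, 0, -0.18],
    [0, 0, 0, -0.18],
    [0, 0, 0, -0.18],
  ],
)

```text
t: 12.05
tool_pos: [0.4255, 0.0888, 0.2102]
tcp_rot: [[-0.194, 0.981, 0.0], [0.981, 0.194, 0.0], [0.0, 0.0, -1.0]]
contact_force: [0.3, 0.6, 0.6]
width: 0.0
grasp_force: 0.0
```

Emit:
move_arm(
  rows=[
    [0, 0, 0, -0.18],
    [0, 0, 0, -0.14],
    [0, 0, 0, 0],
  ],
)

```text
t: 12.42
tool_pos: [0.4256, 0.0889, 0.2102]
tcp_rot: [[-0.486, 0.874, 0.0], [0.874, 0.486, 0.0], [0.0, 0.0, -1.0]]
contact_force: [-0.2, -0.1, 0.1]
width: 0.0
grasp_force: 0.0
```

Run:
```python
from h import *
from workcell import manip
st(manip)
f=manip.grab_frame('side');report({'side':f});carton([f])
# lip: blue pixels standing out in front of the skirt
P=pts(f);b=blue(f);T=tin(P);z=P[...,2]
m=(f['range_z']>0)&(z>.035)&(z<.06)&(abs(T[...,1])<.08)&(T[...,0]<-.035)&(T[...,0]>-.07)
for y in np.arange(-.07,.07,.01):
  k=m&(T[...,1]>=y)&(T[...,1]<y+.01)
  if k.any():print(round(y,2),'front x min',np.percentile(T[k][:,0],[2,50]).round(4),k.sum())
```

```text
t 12.43 tin xy [-0.0847 -0.0001] z 0.2102 yaw_y 29.11 F [-0.2 -0.1  0.1] w 0.0 pos [0.426 0.089 0.21 ]
side tin (array([469.4,  13.5]), array([123.1,  94.5]), 27.71, [[393.0, 27.0], [437.0, -57.0], [546.0, 0.0], [502.0, 84.0]], 1433) z 0.064
side carton (array([605.4,  -5.5]), array([64.4, 50.1]), 31.0, [[565.0, -1.0], [591.0, -44.0], [646.0, -10.0], [620.0, 33.0]], 380) z 0.1276
carton tin-frame corners mm [[62.0, 78.0], [112.0, 79.0], [109.0, 144.0], [59.0, 142.0]]
-0.07 front x min [-0.0421 -0.0421] 1
-0.06 front x min [-0.045  -0.0419] 21
-0.05 front x min [-0.0446 -0.043 ] 18
-0.04 front x min [-0.0442 -0.0427] 19
-0.03 front x min [-0.0446 -0.0424] 18
-0.02 front x min [-0.0467 -0.0431] 21
-0.01 front x min [-0.0495 -0.0442] 22
0.0 front x min [-0.0498 -0.0437] 22
0.01 front x min [-0.0483 -0.0424] 25
0.02 front x min [-0.044  -0.0413] 25
0.03 front x min [-0.0449 -0.0418] 20
0.04 front x min [-0.0443 -0.0422] 22
0.05 front x min [-0.0445 -0.042 ] 25
0.06 front x min [-0.0431 -0.0419] 7
```

Emit:
move_arm(
  rows=[
    [0, -0.002, 0.06, 0],
    [0, 0, 0.06, 0],
    [0, 0, 0.058, 0],
    [0, 0, 0.002, 0],
    [-0.014, 0, 0, 0],
  ],
)

```text
t: 13.1
tool_pos: [0.4319, 0.0759, 0.0314]
tcp_rot: [[-0.489, 0.872, 0.001], [0.872, 0.489, 0.0], [-0.001, 0.001, -1.0]]
contact_force: [0.5, -0.3, 0.6]
width: 0.0001
grasp_force: 0.0
```

Emit:
move_arm(
  rows=[
    [-0.006, 0, 0, 0],
    [-0.002, 0, 0, 0],
    [0, 0, 0, 0],
  ],
)

```text
t: 13.48
tool_pos: [0.4362, 0.0687, 0.0318]
tcp_rot: [[-0.488, 0.873, 0.003], [0.873, 0.488, 0.0], [-0.001, 0.003, -1.0]]
contact_force: [0.2, 0.2, -0.2]
width: -0.0002
grasp_force: 0.0
```

Emit:
move_arm(
  rows=[
    [-0.0015, 0, 0, 0],
    [0, 0, 0, 0],
  ],
)

```text
t: 13.72
tool_pos: [0.4355, 0.0676, 0.0304]
tcp_rot: [[-0.488, 0.873, 0.0], [0.873, 0.488, -0.0], [-0.0, 0.0, -1.0]]
contact_force: [-0.4, -0.5, 0.3]
width: -0.0001
grasp_force: 0.0
```

Run:
```python
from h import *
from workcell import manip
st(manip)
f=manip.grab_frame('side');report({'side':f})
cv2.imwrite('pics/s3.png',f['img'][130:300,170:370].repeat(3,0).repeat(3,1))
```

```text
t 13.72 tin xy [-0.0612 -0.0018] z 0.0304 yaw_y 29.23 F [-0.4 -0.5  0.3] w -0.0 pos [0.436 0.068 0.03 ]
side tin (array([508.7,  28.8]), array([ 56.4, 104.8]), 6.75, [[475.0, 78.0], [487.0, -27.0], [543.0, -20.0], [531.0, 84.0]], 443) z 0.0639
side carton (array([605.2,  -5.2]), array([62.7, 50.2]), 28.91, [[566.0, 2.0], [590.0, -42.0], [645.0, -12.0], [621.0, 32.0]], 375) z 0.1276
```

View pics/s3.png

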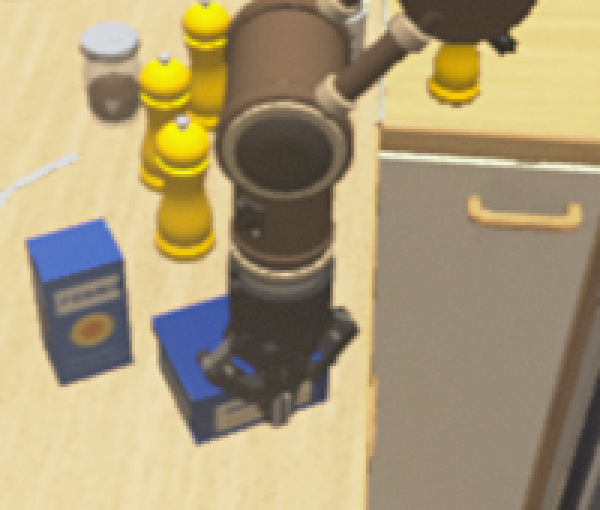

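The carton at (80,300) stands upright and clear of the tin. The fingertip at (280,405) is in front of the lip, not yet loaded.

Emit:
move_arm(
  rows=[
    [-0.001, 0, 0, 0],
    [0, 0, 0, 0],
  ],
)

```text
t: 14.02
tool_pos: [0.4355, 0.0671, 0.0301]
tcp_rot: [[-0.488, 0.873, -0.001], [0.873, 0.488, 0.001], [0.001, -0.001, -1.0]]
contact_force: [-1.5, 2.5, 2.5]
width: -0.0003
grasp_force: 1.7
```

Emit:
move_arm(
  rows=[
    [-0.001, 0, 0, 0],
    [0, 0, 0, 0],
  ],
)

```text
t: 14.28
tool_pos: [0.4358, 0.0662, 0.0301]
tcp_rot: [[-0.488, 0.873, -0.002], [0.873, 0.488, 0.001], [0.001, -0.001, -1.0]]
contact_force: [-2.6, 4.7, 3.0]
width: 0.0001
grasp_force: 2.6
```

Emit:
move_arm(
  rows=[
    [-0.001, 0, 0, 0],
    [0, 0, 0, 0],
  ],
)

```text
t: 14.52
tool_pos: [0.4362, 0.0652, 0.0301]
tcp_rot: [[-0.488, 0.873, -0.002], [0.873, 0.488, 0.0], [0.001, -0.001, -1.0]]
contact_force: [-2.0, 4.4, 2.1]
width: -0.0002
grasp_force: 2.6
```

Emit:
move_arm(
  rows=[
    [0, 0, -0.004, 0],
    [0, 0, -0.005, 0],
    [0, 0, -0.005, 0],
    [0, 0, -0.005, 0],
    [0, 0, -0.005, 0],
  ],
)

```text
t: 15.15
tool_pos: [0.4371, 0.0646, 0.0547]
tcp_rot: [[-0.489, 0.873, 0.0], [0.873, 0.489, -0.001], [-0.001, -0.0, -1.0]]
contact_force: [-0.9, 0.8, 0.4]
width: 0.0001
grasp_force: 0.8
```

```bash
cat >> h.py <<'E'
def lid(f):
  P=pts(f);T=tin(P);z=P[...,2]
  m=blue(f)&(abs(T[...,1])<.066)&(T[...,0]>-.06)&(T[...,0]<.09)&(z>.056)&(z<.19)
  x,h=T[m][:,0],z[m]
  for a in np.arange(-.06,.09,.01):
    k=(x>=a)&(x<a+.01)
    if k.sum()>5: print(round(a,2),k.sum(),np.percentile(h[k],[5,50,95]).round(3))
E
python3 - <<'E'
from h import *
from workcell import manip
st(manip);lid(manip.grab_frame('side'))
E
```

```text
t 15.15 tin xy [-0.0579 -0.002 ] z 0.0547 yaw_y 29.24 F [-0.9  0.8  0.4] w 0.0 pos [0.437 0.065 0.055]
-0.04 27 [0.084 0.086 0.088]
-0.03 25 [0.081 0.084 0.085]
-0.02 31 [0.079 0.081 0.083]
-0.01 21 [0.077 0.079 0.08 ]
0.0 24 [0.075 0.077 0.078]
0.01 26 [0.072 0.074 0.075]
0.02 54 [0.069 0.071 0.073]
0.03 55 [0.067 0.069 0.071]
0.04 50 [0.064 0.067 0.068]
```

Emit:
move_arm(
  rows=[
    [-0.0026, 0, -0.009, 0],
    [-0.0033, 0, -0.0095, 0],
    [-0.004, 0, -0.0095, 0],
    [-0.005, 0, -0.009, 0],
    [-0.006, 0, -0.0085, 0],
  ],
)

```text
t: 15.82
tool_pos: [0.4477, 0.0466, 0.101]
tcp_rot: [[-0.488, 0.873, 0.001], [0.873, 0.488, 0.0], [-0.0, 0.001, -1.0]]
contact_force: [-2.9, 4.2, 2.1]
width: 0.0002
grasp_force: 2.5
```

Run:
```python
from h import *
from workcell import manip
st(manip);lid(manip.grab_frame('side'))
```

```text
t 15.82 tin xy [-0.037  -0.0014] z 0.101 yaw_y 29.21 F [-2.9  4.2  2.1] w 0.0 pos [0.448 0.047 0.101]
-0.02 89 [0.116 0.121 0.126]
-0.01 6 [0.119 0.124 0.127]
0.0 8 [0.11  0.113 0.117]
0.01 6 [0.101 0.103 0.106]
0.02 8 [0.091 0.095 0.099]
```

Emit:
move_arm(
  rows=[
    [-0.0072, 0, -0.0095, 0],
    [-0.009, 0, -0.0085, 0],
    [-0.01, 0, -0.0073, 0],
    [-0.0107, 0, -0.006, 0],
    [-0.0114, 0, -0.0047, 0],
  ],
)

```text
t: 16.5
tool_pos: [0.4714, 0.0036, 0.1362]
tcp_rot: [[-0.488, 0.873, 0.001], [0.873, 0.488, -0.0], [-0.001, 0.0, -1.0]]
contact_force: [-0.1, 0.9, 0.8]
width: 0.0003
grasp_force: 0.0
```

Run:
```python
from h import *
from workcell import manip
st(manip);f=manip.grab_frame('side');lid(f)
cv2.imwrite('pics/s4.png',f['img'][130:300,170:370].repeat(3,0).repeat(3,1))
```

```text
t 16.5 tin xy [ 0.0122 -0.0017] z 0.1362 yaw_y 29.21 F [-0.1  0.9  0.8] w 0.0 pos [0.471 0.004 0.136]
0.02 50 [0.152 0.153 0.156]
0.03 53 [0.152 0.155 0.157]
```

View pics/s4.png

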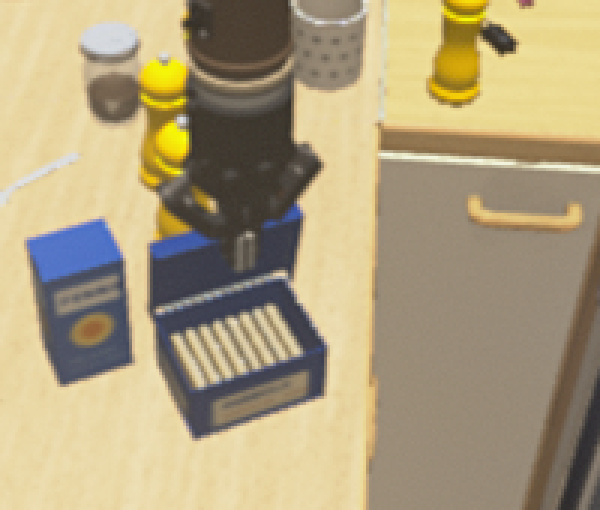

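The lid at (225,260) is almost upright, with the fingertip still behind its lip. A little more push.

Emit:
move_arm(
  rows=[
    [-0.007, 0, -0.002, 0],
    [-0.007, 0, 0, 0],
    [-0.007, 0, 0, 0],
    [-0.006, 0, 0, 0],
    [-0.004, 0, 0, 0],
  ],
)

```text
t: 17.18
tool_pos: [0.4861, -0.0229, 0.1377]
tcp_rot: [[-0.488, 0.873, -0.0], [0.873, 0.488, -0.0], [0.0, -0.0, -1.0]]
contact_force: [-0.0, -0.6, 0.1]
width: -0.0003
grasp_force: 0.0
```

Emit:
move_arm(
  rows=[
    [0, 0, 0, 0],
    [0.02, 0, 0, 0],
    [0.03, 0, 0, 0],
    [0.01, 0, -0.05, 0],
    [0.03, 0, -0.05, 0],
  ],
)

```text
t: 17.8
tool_pos: [0.4404, 0.0572, 0.2382]
tcp_rot: [[-0.488, 0.873, -0.002], [0.873, 0.488, 0.0], [0.001, -0.002, -1.0]]
contact_force: [0.7, -0.6, 0.1]
width: -0.0003
grasp_force: 0.0
```

Emit:
move_arm(
  rows=[
    [0.055, 0, 0, 0],
    [0.055, 0, 0, 0],
    [0, 0, 0, 0],
    [0, 0, 0, 0],
  ],
)

```text
t: 18.3
tool_pos: [0.3876, 0.1524, 0.2376]
tcp_rot: [[-0.49, 0.872, 0.0], [0.872, 0.49, -0.001], [-0.001, -0.0, -1.0]]
contact_force: [-0.2, 0.2, 0.4]
width: -0.0
grasp_force: 0.0
```

Run:
```python
from h import *
from workcell import manip
st(manip);f=manip.grab_frame('side');lid(f);carton([f])
t=manip.grab_frame('top')
cv2.imwrite('pics/s5.png',np.hstack([f['img'][100:300,150:370],t['img'][100:300,130:350]]).repeat(2,0).repeat(1,1).repeat(1,1) if 0 else cv2.resize(np.hstack([f['img'][100:300,170:370],t['img'][100:300,130:330]]),(800,400)))
```

```text
t 18.3 tin xy [-0.1586 -0.0023] z 0.2376 yaw_y 29.34 F [-0.2  0.2  0.4] w -0.0 pos [0.388 0.152 0.238]
0.05 8 [0.067 0.07  0.073]
0.06 40 [0.074 0.158 0.161]
0.07 76 [0.122 0.156 0.158]
carton tin-frame corners mm [[61.0, 80.0], [111.0, 79.0], [111.0, 142.0], [61.0, 142.0]]
```

View pics/s5.png

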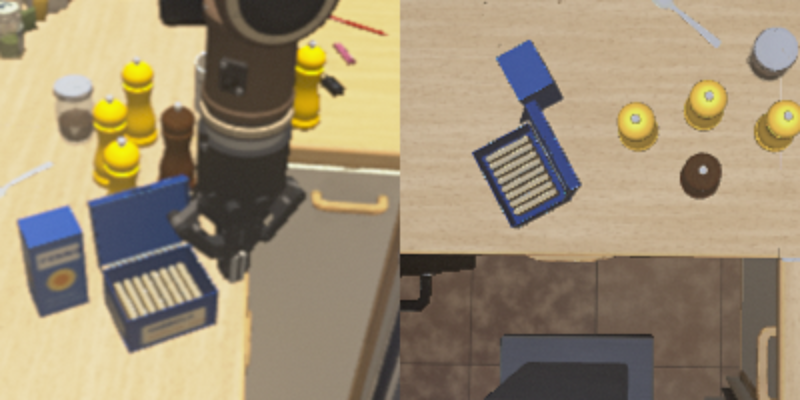

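Both views show the lid leaning back past upright: (140,220) in the left view, (550,150) in the right. The carton is upright and clear at the side, and the tin and the other things are in place. I'll hand it in.

```bash
python3 -c "
from workcell import manip
print(manip.job_done())"
```

```text
the job is handed in; nothing more can be done
None
```

The carton now stands upright about 15 mm clear of the tin's side, and the tin's lid stays open at its stop by itself. The job was handed in at about 18 s; the carton tipped about 6° while being slid, then settled upright, and the tin shifted a few millimetres.

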